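Take the rock out of an instrument platform

ROBOT

A 7-joint arm with a two-finger parallel gripper is mounted at the origin on a cart in front of the work surface, level with it; the furniture and walls round the work are solid. World frame = base frame: x ahead of the robot, y to its left, z up, the work surface at z = 0. Lengths are in m, angles in rad, forces in N, time in s.
With the tool pointing down it reaches from about 0.425 to 0.8 m from the base axis. Payload 8.3 kg.
Tool frame: the origin (TCP) lies at the very end of the fingers, on their centre line; the grasp point (between the pads) lies 19 mm behind it; z points along the fingers, y is the line along which they close (so a half turn about z gives the same grasp; the last joint's range is limited). The gripper opens to 85 mm and grips with 20 to 120 N. Pads are 22 mm wide; open, the fingers measure 114 mm over their backs; the gripper's body (76 mm by 85 mm) begins 54 mm behind the grasp point. The pads swing forward as they close: fully open they stand 13 mm farther back than shut.
Start: joints at [-1.295, 0.383, 0.016, 1.37, -0.006, 1.388, -0.046], TCP at [0.208, 0.589, 0.231] pointing down, gripper open.
Joint ranges: [-2.95, 2.95], [-0.25, 2.06], [-1.52, 1.56], [0.18, 2.33], [-1.44, 4.58], [0.02, 2.06], [-3.01, 3.01]. Speed limits (rad/s): [2.39, 2.39, 3.01, 3.01, 3.14, 3.14, 3.14].

INTERFACE

Orientations are given as a rotation vector (axis times angle).
In Python, from cell import env gives the robot as it stands.
- The arm moves only by the tool move_arm, never from a script. Its argument "steps" is a list of rows, each an object with "dr": the turn, a rotation vector about the tool's x, y, z in degrees, a list of three; "translation": the shift along the tool's x, y, z in cm, a list of three; "fingers": the opening, from -1 (shut) to 1 (fully open). In form: [{"dr": [rx, ry, rz], "translation": [dx, dy, dz], "fingers": fingers}, ...]. A call has 1 to 20 rows; each row shifts and turns the commanded pose from where the row before left it, along the tool's axes as they then stand; what a row does not reach is not made up. A row lasts 1/10 s, in which the tool goes at most 50 mm and 8.59 degrees, less where a joint would pass 70% of its speed; a pose out of reach is approached as far as the arm can. A call with a gripper value outside its range is refused whole. The fingers move at their own pace and stop on an object; "newtons" is the grip in N (left out, the last holds). Time passes only in rows, so rows that do not move let the fingers close. It gives the time, the measured TCP pose, the force, the opening and the grip force at its end, in the units of the state.
- env.sense(): the state, without advancing time (a new reading comes with each control period).
- env.get_image(name): name is "scene" or "top" or "wrist"; returns a dict with "image" (400x640x3 uint8, blue, green, red), "camera_matrix" (3x3 intrinsics, pixels), "R" (3x3) and "t" (3): a world point X has camera coordinates R X + t. Camera axes: x right, y down, z forward; pixel columns grow to the right and rows downward; lengths in m; the calibration is good to about 2 mm. A picture is of the moment at which its call begins. There is no depth.
- env.sign_off(): hands the job in; it is judged then, once.
The state is a dict: "time": time; "joints": joint angles; "qvel": joint speeds; "joint_efforts": joint torques, N m; "position": TCP position; "ee_rot": TCP orientation; "wrist_force": force on the tool from outside, world axes, zero at the start; "torque": the same for the moment, N m; "grip_width": finger opening in m; "grip_force": force on a finger pad.
Only numpy, scipy, OpenCV 4.12 (cv2) and the standard library are available. Lean on these libraries where they do the work, as an engineer would, in place of code of your own. Each camera call takes 0.05 s, during which the arm holds its last target. There are 200 camera calls.

TASK

The aluminium instrument platform rocks on its base because one corner has no support. Press down on the plate's corners with the fingertips to find the one that gives, then press that corner's orange shim lever down flat and let go of it, leaving the other three shims standing. Last, press the plate at the same corner again to make sure that it is now firm, and draw clear; do not grip or lift anything, and leave the things round about where they are.

Things in the scene. Friction and masses are not known exactly. Their poses are not given: they have to be found in the camera images.
- base: grey cast base, 250 x 290 mm and 18 mm high, fixed to the bench; origin at the centre of its underside, x across the 250 mm, y along the 290 mm. Four black pads (top normally 34 mm above the bench) stand in its corner cups; four rubber isolators near the middle of its sides hold the plate level but yield to a few newtons.
- platform: loose aluminium plate 220 (x) x 254 (y) x 12 mm, 1.6 kg, bull's-eye level (7 mm high) in the middle, held sideways by steel tabs of the base. Origin: centre of its underside, 34 mm above the bench; x, y as the base's. It should bear on four pads, but one has sunk 4 mm: that corner dips up to 4 mm under 4 to 8 N and springs back; the others are firm. Nothing seen from above tells which.
- corner_far_left (a point): where to press the plate's far left corner (its +x, +y side): a point on the plate's top face, 46 mm above the bench, 85 mm (x) and 80 mm (y) from the plate's centre, beside that corner's shim (clear plate 20 mm each way).
- corner_far_right (a point): where to press the plate's far right corner (its +x, -y side): a point on the plate's top face, 46 mm above the bench, 85 mm (x) and 80 mm (y) from the plate's centre, beside that corner's shim (clear plate 20 mm each way).
- corner_near_left (a point): where to press the plate's near left corner (its -x, +y side): a point on the plate's top face, 46 mm above the bench, 85 mm (x) and 80 mm (y) from the plate's centre, beside that corner's shim (clear plate 20 mm each way).
- corner_near_right (a point): where to press the plate's near right corner (its -x, -y side): a point on the plate's top face, 46 mm above the bench, 85 mm (x) and 80 mm (y) from the plate's centre, beside that corner's shim (clear plate 20 mm each way).
- tip_far_left (a point): top of the round thumb pad at the free end of the far left shim lever; about 67 mm above the bench while it stands and 51 mm above the bench when it lies flat.
- tip_far_right (a point): top of the round thumb pad at the free end of the far right shim lever; about 67 mm above the bench while it stands and 51 mm above the bench when it lies flat.
- tip_near_left (a point): top of the round thumb pad at the free end of the near left shim lever; about 67 mm above the bench while it stands and 51 mm above the bench when it lies flat.
- tip_near_right (a point): top of the round thumb pad at the free end of the near right shim lever; about 67 mm above the bench while it stands and 51 mm above the bench when it lies flat.
- shim_far_left (a joint): orange far left shim: lever 50 x 16 x 4 mm on the plate's top, hinged at plate x +100, y +112 mm, free end toward plate -x. 0: stands up 25 degrees; 0.436: flat on the plate, thumb pad 40 mm in from the hinge, its cam 4 mm below the plate. Pressed down with 2 to 6 N it stays where it is left; at a firm corner it jacks the plate askew or will not stay flat.
- shim_far_right (a joint): orange far right shim: lever 50 x 16 x 4 mm on the plate's top, hinged at plate x +100, y -112 mm, free end toward plate -x. 0: stands up 25 degrees; 0.436: flat on the plate, thumb pad 40 mm in from the hinge, its cam 4 mm below the plate. Pressed down with 2 to 6 N it stays where it is left; at a firm corner it jacks the plate askew or will not stay flat.
- shim_near_left (a joint): orange near left shim: lever 50 x 16 x 4 mm on the plate's top, hinged at plate x -100, y +112 mm, free end toward plate +x. 0: stands up 25 degrees; 0.436: flat on the plate, thumb pad 40 mm in from the hinge, its cam 4 mm below the plate. Pressed down with 2 to 6 N it stays where it is left; at a firm corner it jacks the plate askew or will not stay flat.
- shim_near_right (a joint): orange near right shim: lever 50 x 16 x 4 mm on the plate's top, hinged at plate x -100, y -112 mm, free end toward plate +x. 0: stands up 25 degrees; 0.436: flat on the plate, thumb pad 40 mm in from the hinge, its cam 4 mm below the plate. Pressed down with 2 to 6 N it stays where it is left; at a firm corner it jacks the plate askew or will not stay flat.
- timer: cream bench timer 62 x 68 x 21 mm, a bystander; origin at the centre of its underside.
- tape: roll of beige tape, 60 mm across, 19 mm high, a bystander; origin at the centre of its underside.
- dropper: dropper bottle with red band, 25 mm across, 99 mm high, a bystander; origin at the centre of its underside.
- pen: red and black marker pen lying down, 124 mm long, a bystander lying beside the base; origin at the centre of its underside.
- gel: flat white card with a green stripe, 52 x 53 x 6 mm, a bystander; origin at the centre of its underside.

How it is judged:
By the outcome, as a careful person would: the job done as asked, in the order asked, and still so for the second after the job is handed in, with the robot touching nothing.
It also fails if it takes over 48 s, if anything falls off the work surface, if the arm or the gripper's body presses on something with over 40 N, if the wrist force passes 120 N, or if a joint passes its speed limit or range.

## Working session

There is one attempt and no reset: what is moved stays moved. The work goes in short steps, Python scripts to look and compute and a tool call to move; the robot and the scene stay as the last step left them, time stands still between calls to the robot, and variables do not carry over. Pictures are saved under pics/ and viewed, at most 10 in all, crops included, and the job is handed in when it is done.

Besides the shell and the picture viewer there is one more tool, called after ">>>" as a command line: name --argument value ..., lists and objects as JSON in quotes. move_arm: Moves the arm, as the interface text tells. Its arguments: {"type":"object","properties":{"steps":{"type":"array","items":{"type":"object","properties":{"dr":{"type":"array","items":{"type":"number"}},"translation":{"type":"array","items":{"type":"number"}},"fingers":{"type":"number"}}}},"newtons":{"type":"number"}},"required":["steps"]}

```bash
mkdir -p pics
python3 - <<'E'
from cell import env
import cv2
s=env.sense(); print(s)
for n in("top","scene"):
    d=env.get_image(n); cv2.imwrite(f"pics/{n}0.png",d["image"]); print(n,d["camera_matrix"].tolist(),d["R"].tolist(),d["t"].tolist())
E
```

```text
{'time': 0.0, 'joints': array([-1.29488189,  0.38423224,  0.01637007,  1.37117987, -0.00635343,
        1.38820794, -0.04650426]), 'qvel': array([ 0.00048231, -0.00077968, -0.00067938,  0.00015519, -0.00153319,
        0.00118529, -0.00166515]), 'joint_efforts': array([-1.20184959e-05, -6.27586126e+01,  8.43770374e-01, -3.71825159e+01,
        1.63374381e-02,  1.44020506e-02, -2.84677105e-05]), 'position': array([0.20750568, 0.58899878, 0.23027087]), 'ee_rot': array([-5.29524723e-01, -3.09628701e+00,  3.06113089e-03]), 'wrist_force': array([-0.55456743,  0.39369448,  0.24270547]), 'torque': array([ 0.02916905, -0.01140726, -0.0052529 ]), 'grip_force': 0.0, 'grip_width': 0.08528605265780309}
top [[428.808159399104, 0.0, 317.41329095627964], [0.0, 428.808159399104, 204.03651683992888], [0.0, 0.0, 1.0]] [[-0.0012261305887032576, -0.9999372163655293, 0.011138219379056818], [-0.9918107830382692, -0.00020645012814230225, -0.1277158096218309], [0.1277100906459416, -0.011203602344832713, -0.9917482604177857]] [-0.12842564916606836, 0.5210198716868903, 0.8942444921882489]
scene [[417.07851607508513, 0.0, 316.67083690790906], [0.0, 417.07851607508513, 194.57131014164534], [0.0, 0.0, 1.0]] [[0.6411787796864775, -0.7673629096062033, -0.00662853230071503], [-0.3373217244684912, -0.27407346470607247, -0.9006096769109315], [0.6892777572803019, 0.5796877615619561, -0.4345782696062079]] [-0.43464858844735127, 0.21579253002297358, 0.574278595631623]
```

View pics/top0.png

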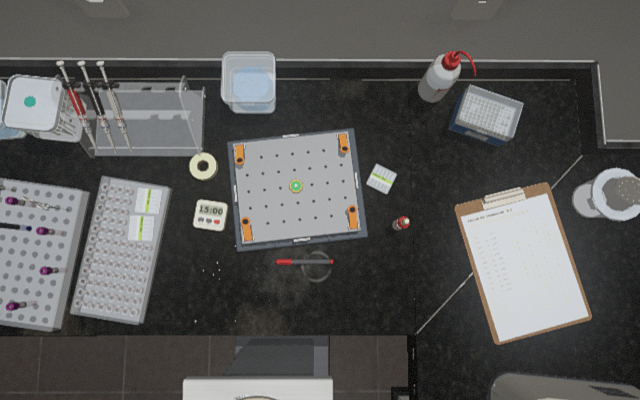

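View pics/scene0.png

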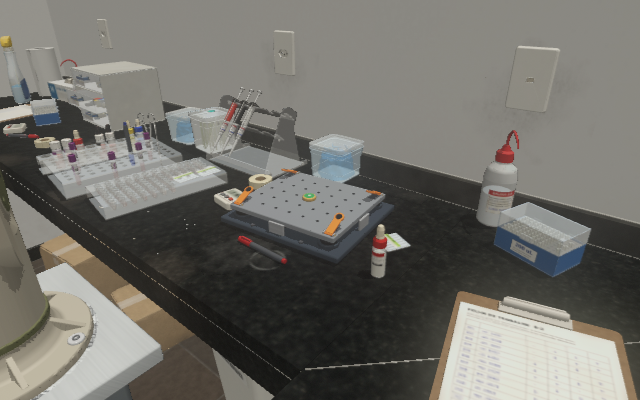

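The top view shows the platform with the level at about (296,186) and the levers at (240,155), (344,144), (247,228) and (352,217). The pen lies at about (305,262), the dropper at (401,223), the card at (381,179), and the tape and timer to the left. Next I'll enlarge the platform.

Run:
```python
import cv2
i=cv2.imread("pics/top0.png")[120:260,215:380]
cv2.imwrite("pics/crop0.png",cv2.resize(i,None,fx=4,fy=4,interpolation=cv2.INTER_CUBIC))
```

```text
(no output)
```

View pics/crop0.png

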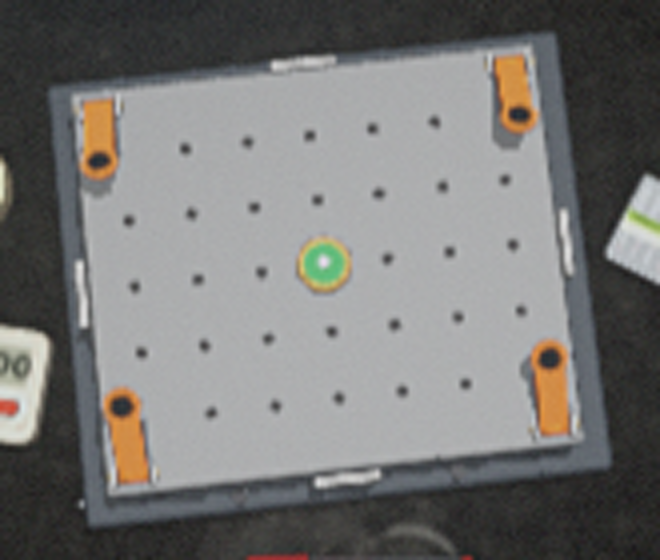

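The crop shows the black thumb pad centres at FL (98,160), FR (519,115), NL (121,406) and NR (550,358), and the level at (324,263). I'll fit the platform pose from these points.

```bash
cat > h.py <<'E'
import numpy as np
from scipy.optimize import least_squares
from scipy.spatial.transform import Rotation as Ro
K=np.array([[428.808159,0,317.41329],[0,428.808159,204.036517],[0,0,1]])
R=np.array([[-0.00122613,-0.99993722,0.01113822],[-0.99181078,-0.00020645,-0.12771581],[0.12771009,-0.0112036,-0.99174826]])
t=np.array([-0.12842565,0.52101987,0.89424449])
c=np.array([[98,160],[519,115],[121,406],[550,358],[324,263]])
uv=np.array([215,120])+(c+.5)/4-.5
P=np.array([[.064,.112,.067],[.064,-.112,.067],[-.064,.112,.067],[-.064,-.112,.067],[0,0,.053]])
def W(p,q): 
    a,b=np.cos(p[2]),np.sin(p[2]); return np.c_[p[0]+a*q[:,0]-b*q[:,1],p[1]+b*q[:,0]+a*q[:,1],q[:,2]]
def f(p):
    X=(K@(R@W(p,P).T+t[:,None])).T; return (X[:,:2]/X[:,2:]-uv).ravel()
r=least_squares(f,[.6,0,0]); p=r.x
N=["FL","FR","NL","NR"]
C=np.array([[.085,.08,.046],[.085,-.08,.046],[-.085,.08,.046],[-.085,-.08,.046]])
if __name__=="__main__":
    print(p,np.degrees(p[2]),r.fun.round(1))
    for n,a,b in zip(N,W(p,C),W(p,P)): print(n,a.round(4),b.round(4),np.hypot(*a[:2]).round(3))
    from cell import env
    s=env.sense(); T=Ro.from_rotvec(s["ee_rot"]).as_matrix(); print(T.round(3)); print(s["position"])
E
python3 h.py
```

```text
[ 0.55852316 -0.08192039  0.11196872] 6.415335246648657 [ 0.2  0.8  0.2  0.6 -0.  -0.7 -0.2 -0.7 -0.1  0. ]
FL [0.6341 0.0071 0.046 ] [0.6096 0.0365 0.067 ] 0.634
FR [ 0.6519 -0.1519  0.046 ] [ 0.6346 -0.1861  0.067 ] 0.669
NL [ 0.4651 -0.0119  0.046 ] [0.4824 0.0222 0.067 ] 0.465
NR [ 0.483  -0.1709  0.046 ] [ 0.5074 -0.2004  0.067 ] 0.512
[[-0.943  0.332 -0.001]
 [ 0.332  0.943 -0.002]
 [-0.    -0.002 -1.   ]]
[0.20755877 0.58905513 0.23036831]
```

>>> move_arm --steps '[{"dr": [0,0,0],"translation": [-1.2,-1.4,0],"fingers": -1},{"dr": [0,0,0],"translation": [-2.5,-2.7,0],"fingers": -1},{"dr": [0,0,0],"translation": [-2.5,-2.7,0],"fingers": -1},{"dr": [0,0,0],"translation": [-2.5,-2.7,0],"fingers": -1},{"dr": [0,0,0],"translation": [-2.5,-2.7,0],"fingers": -1},{"dr": [0,0,0],"translation": [-2.5,-2.7,0],"fingers": -1},{"dr": [0,0,0],"translation": [-2.5,-2.7,0],"fingers": -1},{"dr": [0,0,0],"translation": [-2.5,-2.7,0],"fingers": -1},{"dr": [0,0,0],"translation": [-2.5,-2.7,0],"fingers": -1},{"dr": [0,0,0],"translation": [-2.5,-2.7,0],"fingers": -1},{"dr": [0,0,0],"translation": [-2.5,-2.7,0],"fingers": -1},{"dr": [0,0,0],"translation": [-2.5,-2.7,0],"fingers": -1},{"dr": [0,0,0],"translation": [-2.5,-2.7,0],"fingers": -1},{"dr": [0,0,0],"translation": [-2.5,-2.7,0],"fingers": -1},{"dr": [0,0,0],"translation": [-2.5,-2.7,0],"fingers": -1},{"dr": [0,0,0],"translation": [-2.5,-2.7,0],"fingers": -1},{"dr": [0,0,0],"translation": [-2.5,-2.7,0],"fingers": -1},{"dr": [0,0,0],"translation": [-2.5,-2.7,0],"fingers": -1},{"dr": [0,0,0],"translation": [-1.2,-1.4,0],"fingers": -1}]'

```text
time: 2.0
position: [0.4697, -0.0225, 0.2312]
ee_rot: [0.535, 3.095, -0.001]
wrist_force: [0.0, 0.5, 0.8]
grip_width: -0.0
grip_force: 0.0
```

>>> move_arm --steps '[{"dr": [0,0,8],"translation": [0,0,0],"fingers": -1},{"dr": [0,0,8],"translation": [0,0,0],"fingers": -1},{"dr": [0,0,8],"translation": [0,0,0],"fingers": -1},{"dr": [0,0,8],"translation": [0,0,0],"fingers": -1},{"dr": [0,0,8],"translation": [0,0,0],"fingers": -1},{"dr": [0,0,8],"translation": [0,0,0],"fingers": -1},{"dr": [0,0,8],"translation": [0,0,0],"fingers": -1},{"dr": [0,0,8],"translation": [0,0,0],"fingers": -1},{"dr": [0,0,0],"translation": [0,0,0],"fingers": -1}]'

```text
time: 2.9
position: [0.4691, -0.0191, 0.231]
ee_rot: [-2.092, -2.343, 0.001]
wrist_force: [-0.6, -0.1, 1.1]
grip_width: -0.0
grip_force: 0.0
```

```bash
cat >> h.py <<'E'
def go(target,z=None):
    from cell import env
    s=env.sense(); T=Ro.from_rotvec(s["ee_rot"]).as_matrix()
    print("t",s["time"],"pos",s["position"].round(4),"F",s["wrist_force"].round(2),"tool-yaw",np.degrees(np.arctan2(T[1,1],T[0,1])).round(2),"tilt",T[:,2].round(4))
    print("shift cm",(T.T@(np.array(target)-s["position"])*100).round(2))
E
python3 - <<'E'
from h import *
from cell import env
import cv2
d=env.get_image("wrist"); cv2.imwrite("pics/w1.png",d["image"])
for c in W(p,C): go(c)
E
```

```text
t 2.95 pos [ 0.4691 -0.0191  0.2311] F [0.32 0.6  0.75] tool-yaw 6.76 tilt [-6.e-04 -1.e-04 -1.e+00]
shift cm [ 0.65 16.7  18.49]
t 2.95 pos [ 0.4691 -0.0191  0.2311] F [0.32 0.6  0.75] tool-yaw 6.76 tilt [-6.e-04 -1.e-04 -1.e+00]
shift cm [-15.35  16.6   18.49]
t 2.95 pos [ 0.4691 -0.0191  0.2311] F [0.32 0.6  0.75] tool-yaw 6.76 tilt [-6.e-04 -1.e-04 -1.e+00]
shift cm [ 0.76 -0.3  18.51]
t 2.95 pos [ 0.4691 -0.0191  0.2311] F [0.32 0.6  0.75] tool-yaw 6.76 tilt [-6.e-04 -1.e-04 -1.e+00]
shift cm [-15.24  -0.4   18.51]
```

View pics/w1.png

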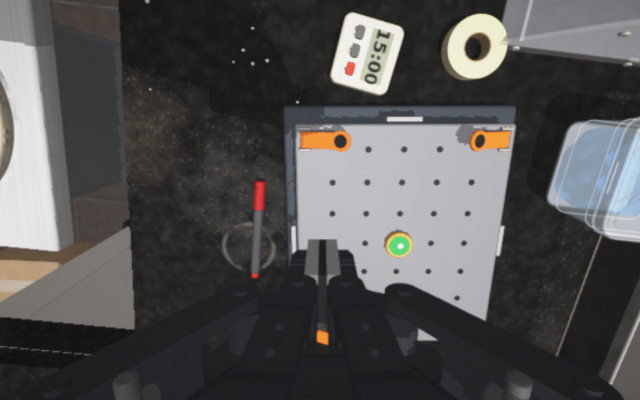

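The wrist view shows the closed fingers over the near-left part of the plate, with the NL pad at about (340,141) and the level at (399,245), which agrees with the fit. I'll descend to NL.

>>> move_arm --steps '[{"dr": [0,0,0],"translation": [0.4,-0.2,2],"fingers": -1},{"dr": [0,0,0],"translation": [0.4,-0.1,4],"fingers": -1},{"dr": [0,0,0],"translation": [0,0,4],"fingers": -1},{"dr": [0,0,0],"translation": [0,0,4],"fingers": -1},{"dr": [0,0,0],"translation": [0,0,2.5],"fingers": -1},{"dr": [0,0,0],"translation": [0,0,1],"fingers": -1},{"dr": [0,0,0],"translation": [0,0,0],"fingers": -1}]'

```text
time: 3.65
position: [0.4646, -0.0116, 0.0554]
ee_rot: [-2.086, -2.347, 0.004]
wrist_force: [0.6, -1.5, 0.2]
grip_width: 0.0002
grip_force: 0.0
```

>>> move_arm --steps '[{"dr": [0,0,0],"translation": [0,0,0.3],"fingers": -1},{"dr": [0,0,0],"translation": [0,0,0.3],"fingers": -1},{"dr": [0,0,0],"translation": [0,0,0.2],"fingers": -1},{"dr": [0,0,0],"translation": [0,0,0.1],"fingers": -1},{"dr": [0,0,0],"translation": [0,0,0],"fingers": -1}]'

```text
time: 4.15
position: [0.4655, -0.0114, 0.0475]
ee_rot: [2.09, 2.346, 0.0]
wrist_force: [1.2, -0.5, 0.1]
grip_width: 0.0001
grip_force: 0.0
```

>>> move_arm --steps '[{"dr": [0,0,0],"translation": [0,0,0.1],"fingers": -1},{"dr": [0,0,0],"translation": [0,0,0.1],"fingers": -1},{"dr": [0,0,0],"translation": [0,0,0],"fingers": -1}]'

```text
time: 4.45
position: [0.4656, -0.0115, 0.046]
ee_rot: [-2.09, -2.345, -0.001]
wrist_force: [-3.4, 0.2, 12.2]
grip_width: -0.0002
grip_force: 5.9
```

>>> move_arm --steps '[{"dr": [0,0,0],"translation": [0,0,0.1],"fingers": -1},{"dr": [0,0,0],"translation": [0,0,0],"fingers": -1}]'

```text
time: 4.65
position: [0.4657, -0.0114, 0.046]
ee_rot: [-2.09, -2.345, -0.002]
wrist_force: [-9.7, -0.1, 25.5]
grip_width: 0.0002
grip_force: 13.1
```

NL is firm: no give at 25 N. Next is NR.

>>> move_arm --steps '[{"dr": [0,0,0],"translation": [0,0,-1],"fingers": -1},{"dr": [0,0,0],"translation": [0,0,-1.3],"fingers": -1},{"dr": [0,0,0],"translation": [-2,0,0],"fingers": -1},{"dr": [0,0,0],"translation": [-3,0,0],"fingers": -1},{"dr": [0,0,0],"translation": [-3,0,0],"fingers": -1},{"dr": [0,0,0],"translation": [-3,0,0],"fingers": -1},{"dr": [0,0,0],"translation": [-3,0,0],"fingers": -1},{"dr": [0,0,0],"translation": [-2,0,0],"fingers": -1},{"dr": [0,0,0],"translation": [0,0,0.8],"fingers": -1},{"dr": [0,0,0],"translation": [0,0,0.4],"fingers": -1},{"dr": [0,0,0],"translation": [0,0,0],"fingers": -1}]'

```text
time: 5.75
position: [0.4833, -0.1689, 0.0545]
ee_rot: [-2.087, -2.346, 0.001]
wrist_force: [-0.2, -0.4, -0.2]
grip_width: -0.0001
grip_force: 0.0
```

Run:
```python
from h import *
go(W(p,C)[3])
```

```text
t 5.75 pos [ 0.4833 -0.1689  0.0545] F [-0.18 -0.4  -0.19] tool-yaw 6.68 tilt [-1.8e-03  8.0e-04 -1.0e+00]
shift cm [-0.2  -0.05  0.85]
```

>>> move_arm --steps '[{"dr": [0,0,0],"translation": [-0.1,0,0.4],"fingers": -1},{"dr": [0,0,0],"translation": [0,0,0.3],"fingers": -1},{"dr": [0,0,0],"translation": [0,0,0.1],"fingers": -1},{"dr": [0,0,0],"translation": [0,0,0.1],"fingers": -1},{"dr": [0,0,0],"translation": [0,0,0],"fingers": -1},{"dr": [0,0,0],"translation": [0,0,0],"fingers": -1}]'

```text
time: 6.35
position: [0.484, -0.1714, 0.0464]
ee_rot: [2.09, 2.345, 0.0]
wrist_force: [0.3, 0.4, -0.3]
grip_width: -0.0002
grip_force: 0.0
```

>>> move_arm --steps '[{"dr": [0,0,0],"translation": [0,0,0.1],"fingers": -1},{"dr": [0,0,0],"translation": [0,0,0],"fingers": -1}]'

```text
time: 6.55
position: [0.484, -0.1715, 0.0454]
ee_rot: [2.09, 2.345, 0.0]
wrist_force: [-0.5, 0.2, 2.0]
grip_width: -0.0001
grip_force: 1.1
```

>>> move_arm --steps '[{"dr": [0,0,0],"translation": [0,0,0.1],"fingers": -1},{"dr": [0,0,0],"translation": [0,0,0],"fingers": -1}]'

```text
time: 6.75
position: [0.484, -0.1716, 0.0445]
ee_rot: [2.09, 2.345, 0.0]
wrist_force: [-1.6, 0.9, 5.0]
grip_width: -0.0
grip_force: 2.5
```

>>> move_arm --steps '[{"dr": [0,0,0],"translation": [0,0,0.1],"fingers": -1},{"dr": [0,0,0],"translation": [0,0,0.1],"fingers": -1},{"dr": [0,0,0],"translation": [0,0,0],"fingers": -1}]'

```text
time: 7.05
position: [0.484, -0.1717, 0.0431]
ee_rot: [2.09, 2.345, 0.001]
wrist_force: [-4.4, 1.2, 12.8]
grip_width: -0.0002
grip_force: 6.3
```

NR gives about 3 mm. I'll check FR and FL for certainty.

>>> move_arm --steps '[{"dr": [0,0,0],"translation": [0,0,-1.4],"fingers": -1},{"dr": [0,0,0],"translation": [0,0,-1.4],"fingers": -1},{"dr": [0,0,0],"translation": [0.1,2,0],"fingers": -1},{"dr": [0,0,0],"translation": [0,3,0],"fingers": -1},{"dr": [0,0,0],"translation": [0,3.5,0],"fingers": -1},{"dr": [0,0,0],"translation": [0,3.5,0],"fingers": -1},{"dr": [0,0,0],"translation": [0,3,0],"fingers": -1},{"dr": [0,0,0],"translation": [0,2,0],"fingers": -1},{"dr": [0,0,0],"translation": [0,0,0.9],"fingers": -1},{"dr": [0,0,0],"translation": [0,0,0.6],"fingers": -1},{"dr": [0,0,0],"translation": [0,0,0],"fingers": -1}]'

```text
time: 8.15
position: [0.6509, -0.1511, 0.0542]
ee_rot: [-2.09, -2.343, 0.003]
wrist_force: [-0.9, 0.6, 0.4]
grip_width: -0.0001
grip_force: 0.0
```

Run:
```python
from h import *
go(W(p,C)[1])
```

```text
t 8.15 pos [ 0.6509 -0.1511  0.0542] F [-0.86  0.63  0.39] tool-yaw 6.54 tilt [-2.7e-03  2.0e-04 -1.0e+00]
shift cm [-0.09  0.09  0.82]
```

>>> move_arm --steps '[{"dr": [0,0,0],"translation": [0,0,0.4],"fingers": -1},{"dr": [0,0,0],"translation": [0,0,0.3],"fingers": -1},{"dr": [0,0,0],"translation": [0,0,0.1],"fingers": -1},{"dr": [0,0,0],"translation": [0,0,0.1],"fingers": -1},{"dr": [0,0,0],"translation": [0,0,0],"fingers": -1},{"dr": [0,0,0],"translation": [0,0,0],"fingers": -1}]'

```text
time: 8.75
position: [0.6527, -0.151, 0.0464]
ee_rot: [2.09, 2.345, 0.0]
wrist_force: [-0.2, -0.3, -0.3]
grip_width: -0.0001
grip_force: 0.0
```

>>> move_arm --steps '[{"dr": [0,0,0],"translation": [0,0,0.1],"fingers": -1},{"dr": [0,0,0],"translation": [0,0,0],"fingers": -1}]'

```text
time: 8.95
position: [0.6528, -0.151, 0.0463]
ee_rot: [2.09, 2.345, 0.001]
wrist_force: [-3.0, 1.2, 6.8]
grip_width: 0.0002
grip_force: 3.4
```

>>> move_arm --steps '[{"dr": [0,0,0],"translation": [0,0,0.1],"fingers": -1},{"dr": [0,0,0],"translation": [0,0,0],"fingers": -1}]'

```text
time: 9.15
position: [0.6529, -0.151, 0.0462]
ee_rot: [2.09, 2.345, 0.002]
wrist_force: [-5.6, 2.1, 13.0]
grip_width: 0.0
grip_force: 6.8
```

>>> move_arm --steps '[{"dr": [0,0,0],"translation": [0,0,-1.2],"fingers": -1},{"dr": [0,0,0],"translation": [0,0,-1.2],"fingers": -1},{"dr": [0,0,0],"translation": [2,0,0],"fingers": -1},{"dr": [0,0,0],"translation": [3,0,0],"fingers": -1},{"dr": [0,0,0],"translation": [3,0,0],"fingers": -1},{"dr": [0,0,0],"translation": [3,0,0],"fingers": -1},{"dr": [0,0,0],"translation": [3,0,0],"fingers": -1},{"dr": [0,0,0],"translation": [1.8,0,0],"fingers": -1},{"dr": [0,0,0],"translation": [0,0,0.8],"fingers": -1},{"dr": [0,0,0],"translation": [0,0,0.5],"fingers": -1},{"dr": [0,0,0],"translation": [0,0,0],"fingers": -1}]'

```text
time: 10.25
position: [0.6339, 0.0038, 0.0544]
ee_rot: [-2.093, -2.343, 0.003]
wrist_force: [0.3, -1.5, -0.4]
grip_width: -0.0
grip_force: 0.0
```

Run:
```python
from h import *
go(W(p,C)[0])
```

```text
t 10.25 pos [0.6339 0.0038 0.0544] F [ 0.32 -1.48 -0.4 ] tool-yaw 6.45 tilt [-0.0016 -0.0015 -1.    ]
shift cm [0.32 0.06 0.83]
```

FR is firm. Next is FL.

>>> move_arm --steps '[{"dr": [0,0,0],"translation": [0,0,0.4],"fingers": -1},{"dr": [0,0,0],"translation": [0,0,0.3],"fingers": -1},{"dr": [0,0,0],"translation": [0,0,0.1],"fingers": -1},{"dr": [0,0,0],"translation": [0,0,0.1],"fingers": -1},{"dr": [0,0,0],"translation": [0,0,0],"fingers": -1},{"dr": [0,0,0],"translation": [0,0,0.1],"fingers": -1},{"dr": [0,0,0],"translation": [0,0,0],"fingers": -1}]'

```text
time: 10.95
position: [0.6347, 0.0058, 0.0462]
ee_rot: [2.09, 2.345, 0.001]
wrist_force: [-2.8, -0.3, 7.5]
grip_width: -0.0
grip_force: 3.8
```

>>> move_arm --steps '[{"dr": [0,0,0],"translation": [0,0,0.1],"fingers": -1},{"dr": [0,0,0],"translation": [0,0,0],"fingers": -1}]'

```text
time: 11.15
position: [0.6347, 0.0058, 0.0462]
ee_rot: [2.09, 2.345, 0.002]
wrist_force: [-6.8, 0.0, 15.0]
grip_width: 0.0002
grip_force: 7.6
```

FL is firm too, so NR is the soft corner. I'll move above its shim tip.

Run:
```python
from h import *
go(W(p,np.array([[-.062,-.112,.075]]))[0])
```

```text
t 11.15 pos [0.6347 0.0058 0.0462] F [-6.81  0.04 14.96] tool-yaw 6.58 tilt [ 8.e-04  6.e-04 -1.e+00]
shift cm [-19.02 -14.81  -2.9 ]
```

>>> move_arm --steps '[{"dr": [0,0,0],"translation": [0,0,-2],"fingers": -1},{"dr": [0,0,0],"translation": [0,0,-3],"fingers": -1},{"dr": [0,0,0],"translation": [-1,-0.8,0],"fingers": -1},{"dr": [0,0,0],"translation": [-2.5,-2,0],"fingers": -1},{"dr": [0,0,0],"translation": [-3,-2.4,0],"fingers": -1},{"dr": [0,0,0],"translation": [-3,-2.4,0],"fingers": -1},{"dr": [0,0,0],"translation": [-3,-2.4,0],"fingers": -1},{"dr": [0,0,0],"translation": [-3,-2.4,0],"fingers": -1},{"dr": [0,0,0],"translation": [-2.5,-1.6,0],"fingers": -1},{"dr": [0,0,0],"translation": [-1,-0.8,0],"fingers": -1},{"dr": [0,0,0],"translation": [0,0,0.8],"fingers": -1},{"dr": [0,0,0],"translation": [0,0,0.6],"fingers": -1},{"dr": [0,0,0],"translation": [0,0,0],"fingers": -1}]'

```text
time: 12.45
position: [0.5096, -0.1972, 0.0787]
ee_rot: [-2.085, -2.347, 0.001]
wrist_force: [0.6, 0.2, -0.2]
grip_width: 0.0002
grip_force: 0.0
```

Run:
```python
from h import *
go(W(p,np.array([[-.062,-.112,.067]]))[0])
from cell import env
import cv2
i=env.get_image("scene")["image"][160:290,260:420]
cv2.imwrite("pics/s2.png",cv2.resize(i,None,fx=4,fy=4,interpolation=cv2.INTER_CUBIC))
```

```text
t 12.45 pos [ 0.5096 -0.1972  0.0787] F [ 0.6   0.19 -0.17] tool-yaw 6.77 tilt [-0.0022  0.0011 -1.    ]
shift cm [-0.29 -0.05  1.16]
```

View pics/s2.png

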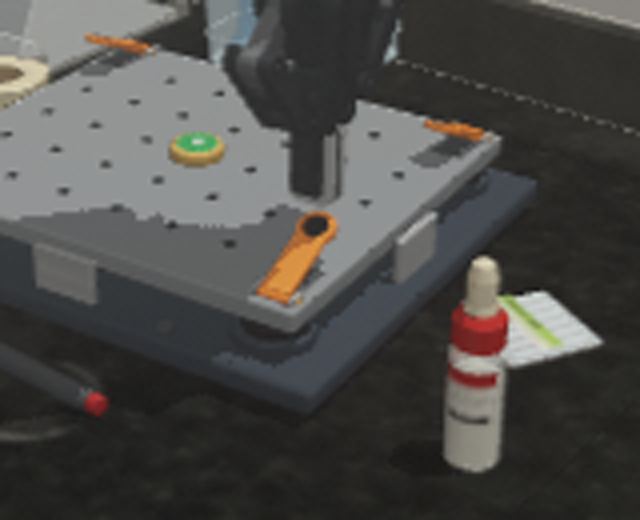

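The scene crop shows the closed fingers (tip at about (315,195)) just above the NR thumb pad at (317,225), clear of the dropper. I'll press down slowly.

>>> move_arm --steps '[{"dr": [0,0,0],"translation": [-0.1,0,0.5],"fingers": -1},{"dr": [0,0,0],"translation": [0,0,0.5],"fingers": -1},{"dr": [0,0,0],"translation": [0,0,0.2],"fingers": -1},{"dr": [0,0,0],"translation": [0,0,0.2],"fingers": -1},{"dr": [0,0,0],"translation": [0,0,0.2],"fingers": -1},{"dr": [0,0,0],"translation": [0,0,0.2],"fingers": -1}]'

```text
time: 13.1
position: [0.5095, -0.2008, 0.0623]
ee_rot: [2.09, 2.345, 0.0]
wrist_force: [1.6, 0.2, 2.6]
grip_width: -0.0004
grip_force: 1.0
```

>>> move_arm --steps '[{"dr": [0,0,0],"translation": [0,0,0.2],"fingers": -1},{"dr": [0,0,0],"translation": [0,0,0.2],"fingers": -1},{"dr": [0,0,0],"translation": [0,0,0.2],"fingers": -1},{"dr": [0,0,0],"translation": [0,0,0],"fingers": -1}]'

```text
time: 13.5
position: [0.5092, -0.2007, 0.056]
ee_rot: [-2.09, -2.345, 0.001]
wrist_force: [0.7, 0.6, 1.8]
grip_width: -0.0001
grip_force: 0.7
```

>>> move_arm --steps '[{"dr": [0,0,0],"translation": [0,0,0.2],"fingers": -1},{"dr": [0,0,0],"translation": [0,0,0.2],"fingers": -1},{"dr": [0,0,0],"translation": [0,0,0.1],"fingers": -1},{"dr": [0,0,0],"translation": [0,0,0],"fingers": -1}]'

```text
time: 13.9
position: [0.5095, -0.2007, 0.0512]
ee_rot: [2.09, 2.346, -0.0]
wrist_force: [0.8, -0.1, 2.5]
grip_width: 0.0002
grip_force: 1.2
```

>>> move_arm --steps '[{"dr": [0,0,0],"translation": [0,0,0.1],"fingers": -1},{"dr": [0,0,0],"translation": [0,0,0],"fingers": -1}]'

```text
time: 14.1
position: [0.5096, -0.2007, 0.0505]
ee_rot: [2.09, 2.345, 0.0]
wrist_force: [2.3, 1.2, 3.9]
grip_width: -0.0001
grip_force: 2.0
```

>>> move_arm --steps '[{"dr": [0,0,0],"translation": [0,0,0.1],"fingers": -1},{"dr": [0,0,0],"translation": [0,0,0],"fingers": -1}]'

```text
time: 14.3
position: [0.5098, -0.2007, 0.0501]
ee_rot: [2.09, 2.345, 0.001]
wrist_force: [-0.6, 2.1, 12.0]
grip_width: -0.0001
grip_force: 5.9
```

>>> move_arm --steps '[{"dr": [0,0,0],"translation": [0,0,0.1],"fingers": -1},{"dr": [0,0,0],"translation": [0,0,0],"fingers": -1}]'

```text
time: 14.5
position: [0.5099, -0.2007, 0.0498]
ee_rot: [2.09, 2.345, 0.002]
wrist_force: [-3.6, 3.3, 20.3]
grip_width: 0.0
grip_force: 9.8
```

It's firm at 20 N, so the lever is flat. I'll lift off, move over the corner point and check.

>>> move_arm --steps '[{"dr": [0,0,0],"translation": [0,0,-1],"fingers": -1},{"dr": [0,0,0],"translation": [0,0,-2],"fingers": -1},{"dr": [0,0,0],"translation": [1,-0.7,0],"fingers": -1},{"dr": [0,0,0],"translation": [1.4,-1,0],"fingers": -1},{"dr": [0,0,0],"translation": [0.8,-0.6,0],"fingers": -1},{"dr": [0,0,0],"translation": [0,0,0],"fingers": -1}]'

```text
time: 15.1
position: [0.4814, -0.1699, 0.0775]
ee_rot: [-2.087, -2.345, 0.0]
wrist_force: [0.8, 0.4, -0.1]
grip_width: -0.0002
grip_force: 0.0
```

Run:
```python
from h import *
go(W(p,C)[3])
from cell import env
import cv2
i=env.get_image("scene")["image"][160:290,260:420]
cv2.imwrite("pics/s3.png",cv2.resize(i,None,fx=4,fy=4,interpolation=cv2.INTER_CUBIC))
```

```text
t 15.1 pos [ 0.4814 -0.1699  0.0775] F [ 0.81  0.41 -0.05] tool-yaw 6.66 tilt [-0.0019  0.0014 -1.    ]
shift cm [-0.12  0.15  3.15]
```

View pics/s3.png

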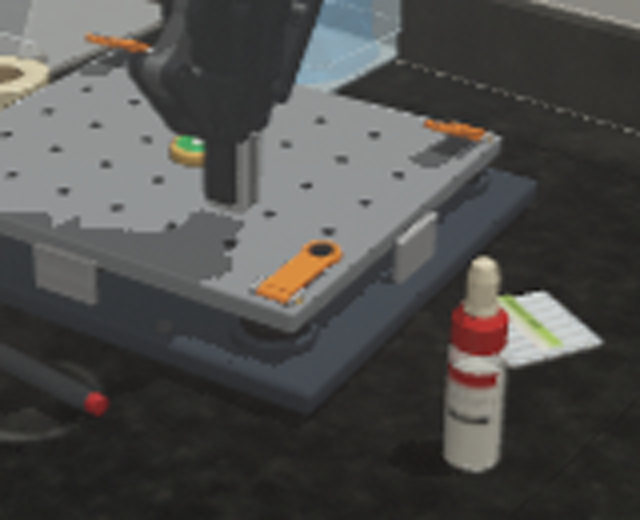

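The NR lever now lies flat (pad moved from (317,225) to (322,248)) and stays down, and the other levers stand. Next I'll press the corner again.

>>> move_arm --steps '[{"dr": [0,0,0],"translation": [0,0.1,1],"fingers": -1},{"dr": [0,0,0],"translation": [0,0,1],"fingers": -1},{"dr": [0,0,0],"translation": [0,0,0.6],"fingers": -1},{"dr": [0,0,0],"translation": [0,0,0.3],"fingers": -1},{"dr": [0,0,0],"translation": [0,0,0.1],"fingers": -1},{"dr": [0,0,0],"translation": [0,0,0],"fingers": -1}]'

```text
time: 15.75
position: [0.4839, -0.1716, 0.0482]
ee_rot: [-2.09, -2.345, 0.001]
wrist_force: [0.1, 0.0, -0.8]
grip_width: 0.0002
grip_force: 0.0
```

>>> move_arm --steps '[{"dr": [0,0,0],"translation": [0,0,0.1],"fingers": -1},{"dr": [0,0,0],"translation": [0,0,0.1],"fingers": -1},{"dr": [0,0,0],"translation": [0,0,0],"fingers": -1}]'

```text
time: 16.05
position: [0.484, -0.1714, 0.0463]
ee_rot: [2.09, 2.345, 0.0]
wrist_force: [-0.2, -0.1, 0.3]
grip_width: 0.0001
grip_force: 0.0
```

>>> move_arm --steps '[{"dr": [0,0,0],"translation": [0,0,0.1],"fingers": -1},{"dr": [0,0,0],"translation": [0,0,0],"fingers": -1}]'

```text
time: 16.25
position: [0.4841, -0.1714, 0.046]
ee_rot: [2.09, 2.345, 0.001]
wrist_force: [-3.2, 1.0, 7.8]
grip_width: 0.0002
grip_force: 4.0
```

>>> move_arm --steps '[{"dr": [0,0,0],"translation": [0,0,0.1],"fingers": -1},{"dr": [0,0,0],"translation": [0,0,0],"fingers": -1}]'

```text
time: 16.45
position: [0.4841, -0.1714, 0.0457]
ee_rot: [-2.09, -2.345, -0.002]
wrist_force: [-7.9, 3.0, 18.5]
grip_width: -0.0001
grip_force: 9.4
```

It's firm: 18.5 N with almost no give. I'll draw clear.

>>> move_arm --steps '[{"dr": [0,0,0],"translation": [0,0,-1],"fingers": -1},{"dr": [0,0,0],"translation": [0,0,-3],"fingers": -1},{"dr": [0,0,0],"translation": [0,0,-4],"fingers": -1},{"dr": [0,0,0],"translation": [0,0,-4],"fingers": -1},{"dr": [0,0,0],"translation": [0,0,-4],"fingers": -1},{"dr": [0,0,0],"translation": [0,0,-2],"fingers": -1},{"dr": [0,0,0],"translation": [0,0,0],"fingers": -1},{"dr": [0,0,0],"translation": [0,0,0],"fingers": -1},{"dr": [0,0,0],"translation": [0,0,0],"fingers": -1}]'

```text
time: 17.35
position: [0.4832, -0.1711, 0.2231]
ee_rot: [-2.089, -2.344, 0.002]
wrist_force: [-0.2, -0.4, 0.3]
grip_width: 0.0
grip_force: 0.0
```

Run:
```python
from cell import env
import cv2
i=env.get_image("scene")["image"][150:300,200:420]
cv2.imwrite("pics/s4.png",cv2.resize(i,None,fx=3,fy=3,interpolation=cv2.INTER_CUBIC))
```

```text
(no output)
```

View pics/s4.png

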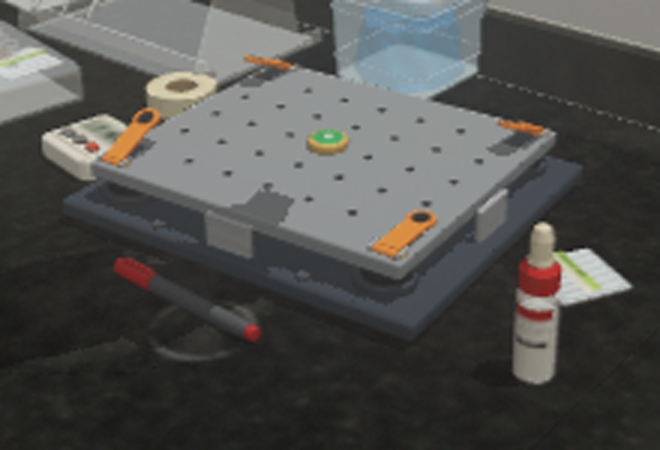

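The NR lever lies flat at about (405,233). The other three stand, with NL at (133,135), and the surrounding objects haven't moved. I'm handing in.

```bash
python3 -c "
from cell import env
print(env.sign_off())"
```

```text
the job is handed in; nothing more can be done
None
```

The near right corner was the one that gave (about 3 mm); its shim is now pressed flat, the corner held firm at 18.5 N on the re-press, the other three shims still stand, and the arm is clear with the job handed in at about 17 s.

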